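Serve walnuts from a stoppered tip-out canister

ROBOT

A 6-joint arm with a two-finger parallel gripper is mounted at the origin on a cart in front of the work surface, level with it; the furniture and walls round the work are solid. World frame = base frame: x ahead of the robot, y to its left, z up, the work surface at z = 0. Lengths are in mm, angles in rad, forces in N, time in s.
With the tool pointing down it reaches from about 300 to 775 mm from the base axis. Payload 14.6 kg.
Tool frame: the origin (TCP) lies between the finger pads; the fingertips stand 11 mm ahead of it and the grasp point (between the pads) lies 8 mm behind it; z points along the fingers, y is the line along which they close (so a half turn about z gives the same grasp; the last joint's range is limited). The gripper opens to 94 mm and grips with 3 to 60 N. Pads are 16 mm wide; open, the fingers measure 119 mm over their backs; the gripper's body (75 mm by 177 mm) begins 78 mm behind the grasp point.
Start: joints at [-1.344, 0.3, 1.521, -0, 1.321, -0.067], TCP at [159.268, -526.425, 216.446] pointing down, gripper open.
Joint ranges: [-3.03, 3.03], [-0.79, 2.21], [0.23, 2.52], [-1.04, 4.18], [0, 3.07], [-2.55, 2.55]. Speed limits (rad/s): [2.22, 2.22, 2.57, 3.14, 3.14, 3.14].

INTERFACE

Orientations are given as [roll, pitch, yaw] about the fixed x, y, z axes, in that order (R = Rz(yaw) Ry(pitch) Rx(roll)).
In Python, from cell import manip gives the robot as it stands. The module is installed in compiled form; this text tells all that it offers.
- The arm moves only by the tool arm_command, never from a script. Its argument "rows" is one flat list of numbers, 5 for each row, row after row: the shift along the world's x, y, z in mm, then the turn about the world's z in degrees, then the finger opening in mm, from 0 to 94. In form: [dx, dy, dz, twist, jaw, dx, dy, dz, twist, jaw, ...]. A call has 1 to 5 rows; each row shifts and turns the commanded pose from where the row before left it; what a row does not reach is not made up. A row lasts 1/8 s, in which the tool goes at most 62.5 mm and 10.7 degrees, less where a joint would pass 70% of its speed; a pose out of reach is approached as far as the arm can. A call is refused whole if a number of a shift passes 62.5 or a number of a turn 10.7, either way. A call with a gripper value outside its range is refused whole. The fingers move at their own pace and stop on an object; "newtons" is the grip in N (left out, the last holds). Time passes only in rows, so rows that do not move let the fingers close. It gives the time, the measured TCP pose, the force and the opening at its end, in the units of the state.
- manip.read_state(): the state, without advancing time (a new reading comes with each control period).
- manip.camera(name): name is "side" or "top" or "wrist"; returns a dict with "image" (420x560x3 uint8, blue, green, red), "z_map" (420x560 float32, mm along the optical axis (not along the pixel's ray), 0 where there is no reading), "fx", "fy", "cx", "cy" (pixels), "pose" (4x4, takes a point from camera to world coordinates). Camera axes: x right, y down, z forward; pixel columns grow to the right and rows downward; lengths in mm; the calibration is good to about 2 mm. A picture is of the moment at which its call begins.
- manip.sign_off(): hands the job in, once; it reports no verdict.
The state is a dict: "clock": time; "joints": joint angles; "qd": joint speeds; "effort": joint torques, N m; "eef_pos": TCP position; "eef_rot": TCP orientation; "wrist_force": force on the tool from outside, world axes, zero at the start; "moment": the same for the moment, N m; "finger_gap": finger opening in mm.
Only numpy, scipy, OpenCV 4.12 (cv2) and the standard library are available. Lean on these libraries where they do the work, as an engineer would, in place of code of your own. Each camera call takes 0.05 s, during which the arm holds its last target. There are 200 camera calls.

TASK

Serve the walnuts: screw the T-handled puller into the stopper of the white tip-out canister, draw the stopper straight out, set it upright on the dark tray, and hang the puller, unscrewed, back on its rest. The tealights standing in the pale wooden nut tray must also be moved upright onto the dark tray, before you raise the canister by its steel handle to tip every walnut into the nut tray and lower it upright again. Leave the other things on the table alone.

Things in the scene. Friction and masses are not known exactly. Their poses are not given: they have to be found in the camera images.
- canister (a joint): tip angle of the canister (rad): 0 upright on its stop, 2.15 fully tipped toward the nut tray (the stand's +y side). It rises about a level hinge along its pouring lip and falls back to 0 by its own weight when let go; lifting the handle takes about 2 N. Walnuts begin to roll out soon after 1.6, and 2.0 to 2.1 empties it.
- stand: wooden stand of the canister, fixed to the table, 112 x 90 x 131 mm; origin under the canister's centre, on the table; +x away from the robot at yaw 0, +y the side to which the canister pours, where the nut tray stands
- canister_hinge (a point): middle of the canister's hinge line, which runs along the stand's x; 41 mm to the +y side of the canister's centre and 122 mm above the table
- canister_bar (a point): middle of the canister's steel handle: a round bar 12 mm thick and 60 mm long, parallel to the hinge, on the side away from the nut tray, 42 mm clear (bar axis to wall) of the canister; upright, it lies 118 mm to the -y side of the hinge and 18 mm below it. It can turn inside a grip, so it can be carried round the hinge with the gripper pointing down
- canister_mouth (a point): middle of the canister's square mouth, at the rim (122 mm above the table when upright). White canister, 60 mm square and 107 mm tall, with a blue collar 70 mm square (62 mm inside); the stopper sits on a seat 28 mm below the rim
- stopper_slot (a point): middle of the top face of the stopper, a pale wooden block 59 x 59 x 22 mm (underside 22 mm below this point), seated with its top 6 mm below the rim, too snug to pinch. z up, x along its entry slot, 30 x 10 mm, in which brass threaded lips cover a chamber that reaches 17 mm below the top. The puller's pin enters along the slot; the thread closes clockwise seen from above
- puller_bar (a point): centre of the puller's dark wooden T bar, 90 x 16 x 16 mm, which lies along its x axis; z up. The puller is 86 mm tall, 0.09 kg: a steel rod of 6 mm goes down 78 mm from here, with a shoulder disc of 40 mm (underside 64 mm below this point) and at the foot a cross pin. At the start it hangs by the ends of its bar on the rest
- puller_pin (a point): centre of the puller's cross pin: 24 mm long along the puller's x (parallel to the T bar), 6 mm thick, 75 mm below the bar's centre. Put it into the slot until the shoulder lies on the stopper, then turn the puller clockwise seen from above by 80 to 88 degrees with the shoulder kept down (within 1 mm; stops at the slot and about 97): pulled up, the pin locks 3 mm higher in a notch under the lips. To free it lower it again and turn back
- rest: steel rest of the puller, fixed to the table, origin under its middle on the table, x along the hanging bar: two upright plates at x = +39 and -39 mm, each 10 mm thick, 36 mm wide in y, 90 mm tall, open between; the bar's ends lie across their flat tops, so that the bar's centre is 98 mm above the table
- nut_tray: pale wooden open tray, fixed to the table, 220 (x) x 200 (y) x 45 mm, walls and floor 6 mm thick; origin under its centre on the table
- dark_tray: dark wooden tray, fixed to the table, 250 (x) x 135 (y) mm, floor 6 mm thick, low rim 16 mm high and 6 mm thick; origin under its centre on the table
- tealight_1_mid (a point): centre of a tealight, a round metal cup 38 mm across and 15 to 17 mm tall, standing in the nut tray at the start; z up. From one to three are present
- tealight_2_mid (a point): centre of a tealight, a round metal cup 38 mm across and 15 to 17 mm tall, standing in the nut tray at the start; z up. From one to three are present
- tealight_3_mid (a point): centre of a tealight, a round metal cup 38 mm across and 15 to 17 mm tall, standing in the nut tray at the start; z up. From one to three are present
- walnut_1: centre of a walnut, about 25 mm across and 27 mm tall, at the start inside the canister; two to four are present
- walnut_2: centre of a walnut, about 25 mm across and 27 mm tall, at the start inside the canister; two to four are present
- walnut_3: centre of a walnut, about 25 mm across and 27 mm tall, at the start inside the canister; two to four are present
- walnut_4: centre of a walnut, about 25 mm across and 27 mm tall, at the start inside the canister; two to four are present
- strawberry_jar: glass jar with red label, 64 x 87 mm; a bystander, origin at its underside
- tea_box: pale green tea box, 65 x 142 x 73 mm; a bystander, origin at its underside
- spice_jar: spice jar, 47 x 98 mm; a bystander, origin at its underside
- food_tin: tin, 57 x 72 mm; a bystander, origin at its underside

How it is judged:
By the outcome, as a careful person would: the job done as asked, in the order asked, and still so for the second after the job is handed in, with the robot touching nothing.
Of tealight_1, tealight_2, tealight_3 only 1 to 3 are there at a start; the rules pass over those that are not, and their reading is None.
Of walnut_1, walnut_2, walnut_3, walnut_4 only 2 to 4 are there at a start; the rules pass over those that are not, and their reading is None.
At some moment in a run one of tealight_1, tealight_2, tealight_3 may be knocked a few centimetres aside while the robot is not near it.
It also fails if it takes over 210 s, if anything falls off the work surface, if the arm or the gripper's body presses on something with over 40 N, if the wrist force passes 120 N, or if a joint passes its speed limit or range.

## Working session

There is one attempt and no reset: what is moved stays moved. The work goes in short steps, Python scripts to look and compute and a tool call to move; the robot and the scene stay as the last step left them, time stands still between calls to the robot, and variables do not carry over. Pictures are saved under pics/ and viewed, on a budget of 14 in all, crops included, one or two more only if the job needs it, and the job is handed in when it is done.

Besides the shell and the picture viewer there is one more tool, called after "Emit:" as name(argument=value, ...) on one line, values as JSON. arm_command: Moves the arm, as the interface text tells. Its arguments: {"type":"object","properties":{"rows":{"type":"array","items":{"type":"number"}},"newtons":{"type":"number"}},"required":["rows"]}

```bash
mkdir -p pics
cat > h.py <<'E'
import numpy as np, cv2
from cell import manip
def shot(n,f=None):
    c=manip.camera(n)
    if f: cv2.imwrite(f'pics/{f}.png',c['image'])
    return c
def pts(c):
    z=c['z_map']; v,u=np.mgrid[:z.shape[0],:z.shape[1]]
    P=np.stack([(u-c['cx'])/c['fx']*z,(v-c['cy'])/c['fy']*z,z,np.ones_like(z)],-1)
    W=(P@c['pose'].T)[...,:3]; W[z==0]=np.nan; return W
def ray(c,u,v,h):
    d=c['pose'][:3,:3]@np.array([(u-c['cx'])/c['fx'],(v-c['cy'])/c['fy'],1]); o=c['pose'][:3,3]
    return o+d*(h-o[2])/d[2]
E
python3 - <<'E'
from h import *
import pickle
for n in ['top','side']:
    c=shot(n,n+'0'); pickle.dump(c,open(n+'0.pkl','wb')); print(n,c['pose'].round(2).tolist(),c['fx'])
print(manip.read_state())
E
```

```text
top [[0.02, -0.99, 0.14, 430.18], [-1.0, -0.02, 0.02, -8.36], [-0.02, -0.14, -0.99, 1261.69], [0.0, 0.0, 0.0, 1.0]] 422.74159221220987
side [[-1.0, -0.06, 0.04, 519.23], [-0.07, 0.59, -0.81, 1033.96], [0.03, -0.81, -0.59, 832.52], [0.0, 0.0, 0.0, 1.0]] 534.7022898123527
{'clock': 0.1, 'joints': array([-1.34360837e+00,  3.00428706e-01,  1.52148622e+00,  3.67779682e-05,
        1.32068878e+00, -6.65748497e-02]), 'qd': array([ 0.00134696, -0.00191699, -0.00114715,  0.00087457,  0.00101534,
       -0.00159687]), 'effort': array([ 8.96383808e-04, -5.32643294e+01, -3.53282940e+01,  7.09441770e-02,
        2.34464795e-02, -5.69224403e-05]), 'eef_pos': array([ 159.22812147, -526.22981195,  215.94970249]), 'eef_rot': array([-3.14058621e+00, -1.02806554e-04,  2.93753635e-01]), 'wrist_force': array([ 0.51985754, -0.4221763 , -0.40990301]), 'moment': array([0.0461473 , 0.02239729, 0.00834035]), 'finger_gap': 93.82026228335125}
```

View pics/top0.png

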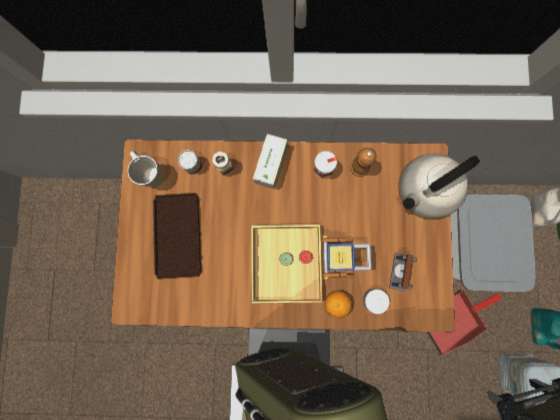

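View pics/side0.png

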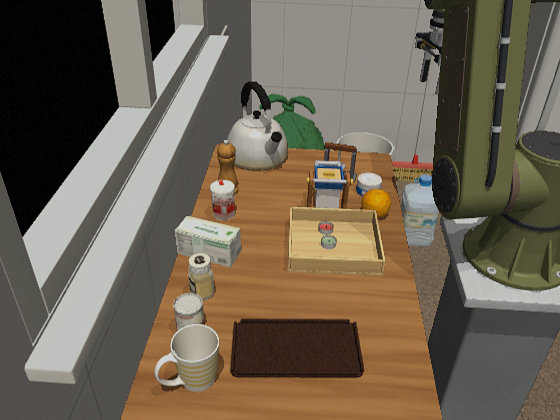

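```bash
cat > m.py <<'E'
from h import *
import pickle
c=pickle.load(open('top0.pkl','rb')); W=pts(c); im=c['image']; hsv=cv2.cvtColor(im,cv2.COLOR_BGR2HSV)
cv2.imwrite('pics/crop.png',cv2.resize(im[215:320,240:440],None,fx=4,fy=4,interpolation=cv2.INTER_CUBIC))
def rep(n,m,h=None):
    m=m.astype(np.uint8); k,l,s,ce=cv2.connectedComponentsWithStats(m)
    for i in range(1,k):
        if s[i,4]<25: continue
        v,u=np.where(l==i); z=np.nanmedian(W[v,u,2]); hh=z if h is None else h
        cs=[x.tolist() for x in cv2.findContours((l==i).astype(np.uint8),0,1)[0]]
        P=np.array([ray(c,a,b,hh)[:2] for a,b in zip(u,v)],np.float32)
        r=cv2.minAreaRect(P); print(n,s[i].tolist(),'z',round(float(z),1),'rect',np.round(r[0],1),np.round(r[1],1),round(r[2],1),'mean',P.mean(0).round(1))
H,S,V=hsv[...,0],hsv[...,1],hsv[...,2]
roi=np.zeros(H.shape,bool); roi[130:330,110:450]=1
rep('blue',roi&(H>100)&(H<130)&(S>90))
t=roi.copy(); t[:,:255]=0;t[:,320:]=0;t[:230]=0;t[300:]=0
rep('green',t&(H>40)&(H<90)&(S>40),16); rep('red',t&((H<6)|(H>172))&(S>120),16)
rep('dark',roi&(V<70)&(np.arange(560)[None]<215)&(np.arange(420)[:,None]>185))
q=roi.copy();q[:,:385]=0;q[:245]=0;q[300:]=0
rep('bar',q&(W[...,2]>80))
n=roi.copy();n[:,:245]=0;n[:,325:]=0;n[:218]=0
rep('nutrim',n&(W[...,2]>36)&(W[...,2]<52),45)
s=roi.copy();s[:,320:]|=0
rep('high',s&(W[...,2]>100)&(np.arange(560)[None]>315)&(np.arange(420)[:,None]>230))
E
python3 m.py
```

```text
blue [327, 244, 27, 26, 108] z 122.3 rect [ 459.8 -137.2] [66.3 69.7] 1.0 mean [ 466.3 -135.9]
green [280, 254, 12, 11, 106] z 15.8 rect [452.2  10. ] [29.  32.2] 1.1 mean [453.    9.8]
red [300, 251, 12, 12, 108] z 14.6 rect [459.8 -47.6] [32.9 31. ] 46.0 mean [459.7 -47.4]
dark [154, 194, 47, 84, 3685] z 6.8 rect [517.8 336.3] [246.1 137.4] 4.8 mean [516.5 336.1]
bar [397, 255, 19, 35, 287] z 105.1 rect [ 424.3 -316.9] [37.3 90.3] 79.9 mean [ 423.1 -317.2]
nutrim [251, 225, 72, 79, 687] z 44.4 rect [439.5   8.2] [219.7 199.7] 1.9 mean [440.8  12.8]Traceback (most recent call last):
  File "m.py", line 23, in <module>
    s=roi.copy();s[:,320:]|=0
                 ^^^^^^^^^^^^
numpy._core._exceptions._UFuncOutputCastingError: Cannot cast ufunc 'bitwise_or' output from dtype('int64') to dtype('bool') with casting rule 'same_kind'
```

View pics/crop.png

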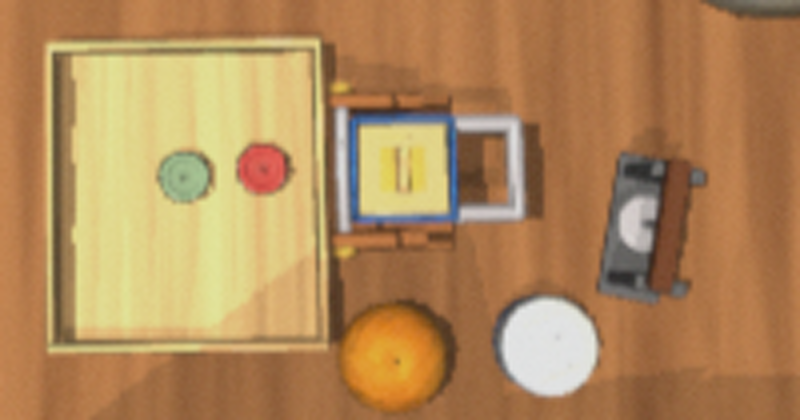

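Emit:
arm_command(rows=[10, 10, 20, 10.5, 94, 15, 15, 20, 10.5, 94, 20, 15, 20, 10.5, 94, 20, 15, 20, 10.5, 94, 20, 15, 20, 10.5, 94])

```text
clock: 0.72
eef_pos: [244.8, -455.8, 316.8]
eef_rot: [-3.141, -0.0, 1.216]
wrist_force: [0.6, -0.0, -0.1]
finger_gap: 94.2
```

```bash
python3 -c "
from h import *
print(manip.read_state())"
```

```text
{'clock': 0.725, 'joints': array([-1.14872684e+00,  1.68830268e-01,  1.45127318e+00, -3.82339662e-05,
        1.52205104e+00, -7.93941782e-01]), 'qd': array([ 0.3742245 , -0.14120635, -0.1971809 ,  0.00244944,  0.33498502,
       -1.08356581]), 'effort': array([-3.24094288e+00, -4.66151834e+01, -3.57742417e+01,  2.74884060e-02,
       -6.02097865e-01,  2.27780253e+00]), 'eef_pos': array([ 244.78772828, -455.79446644,  316.82747031]), 'eef_rot': array([-3.14117155e+00, -3.73890291e-04,  1.21601306e+00]), 'wrist_force': array([ 0.6074493 , -0.0129443 , -0.09475597]), 'moment': array([-0.01415288, -0.03542681, -0.07246102]), 'finger_gap': 94.21086572491095}
```

Emit:
arm_command(rows=[17, 14, 0, 10.4, 94, 17, 14, 0, 10.4, 94, 17, 14, 0, 10.4, 94, 17, 14, 0, 10.4, 94, 17, 14, 0, 10.4, 94])

```text
clock: 1.35
eef_pos: [329.7, -385.8, 316.2]
eef_rot: [-3.142, -0.001, 2.124]
wrist_force: [0.3, 0.1, 0.1]
finger_gap: 93.8
```

Emit:
arm_command(rows=[17, 14, 0, 10.4, 94, 17, 14, 0, 10.4, 94, 17, 14, 0, 10.4, 94, 17, 14, 0, 10.4, 94, 17, 14, 0, 10.4, 94])

```text
clock: 1.98
eef_pos: [414.7, -315.9, 316.1]
eef_rot: [3.141, -0.001, 3.031]
wrist_force: [0.5, -1.0, -0.2]
finger_gap: 94.3
```

Emit:
arm_command(rows=[0, 0, 0, 0, 94, 0, 0, 0, 0, 94])

```text
clock: 2.22
eef_pos: [413.9, -316.7, 316.3]
eef_rot: [3.141, -0.0, 3.022]
wrist_force: [0.6, -0.2, -1.0]
finger_gap: 93.8
```

```bash
python3 -c "
from h import *
import pickle
c=shot('wrist','w1'); pickle.dump(c,open('w1.pkl','wb'))
print(c['pose'].round(2).tolist(),c['fx'],manip.read_state()['joints'])
W=pts(c); m=(W[...,2]>95)
hsv=cv2.cvtColor(c['image'],cv2.COLOR_BGR2HSV)
v,u=np.where(m&(W[...,2]<130)); print(len(v), W[v,u].min(0),W[v,u].max(0))
"
```

```text
[[0.12, 0.97, 0.23, 345.91], [0.99, -0.11, -0.03, -308.35], [0.0, 0.23, -0.97, 483.78], [0.0, 0.0, 0.0, 1.0]] 313.607674304558 [-7.23638722e-01  1.77670450e-01  1.44208448e+00 -1.38489851e-04
  1.52208240e+00 -2.17489378e+00]
11788 [ 380.77241174 -491.03832433   95.01463507] [682.41611976 -88.1521784  129.98953376]
```

View pics/w1.png

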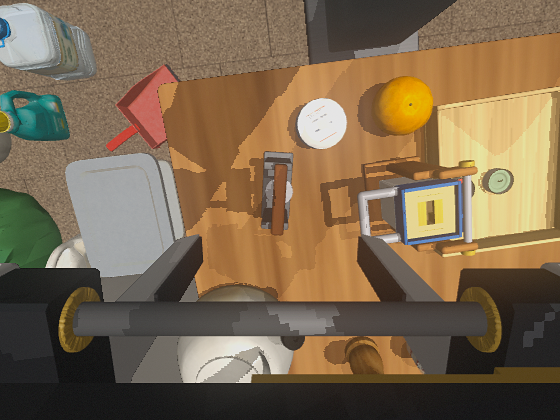

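```bash
cat > m2.py <<'E'
from h import *
import sys,pickle
c=pickle.load(open(sys.argv[1],'rb')); W=pts(c); im=c['image']; H,S,V=cv2.split(cv2.cvtColor(im,cv2.COLOR_BGR2HSV))
def rep(n,m,h=None,mn=25):
    k,l,s,ce=cv2.connectedComponentsWithStats(m.astype(np.uint8))
    for i in range(1,k):
        if s[i,4]<mn: continue
        v,u=np.where(l==i); z=np.nanmedian(W[v,u,2]); hh=z if h is None else h
        P=np.array([ray(c,a,b,hh)[:2] for a,b in zip(u,v)],np.float32)
        r=cv2.minAreaRect(P); print(n,s[i].tolist(),'z',round(float(z),1),'rect',np.round(r[0],1),np.round(r[1],1),round(r[2],1),'mean',P.mean(0).round(1))
if __name__=='__main__':
    z=W[...,2]; near=lambda x,y,r:(abs(W[...,0]-x)<r)&(abs(W[...,1]-y)<r)
    rep('bar',near(424,-317,60)&(z>98)&(z<112),106)
    rep('platetop',near(424,-317,60)&(z>84)&(z<97),90)
    rep('blue',near(460,-137,60)&(z>110)&(z<130)&(H>100)&(H<130)&(S>90),122)
    rep('stop',near(460,-137,60)&(z>108)&(z<130)&(H>15)&(H<35)&(S>50),116)
    rep('dark slot',near(460,-137,26)&(V<150)&(H<40),116,8)
    rep('handle',near(460,-255,60)&(z>80)&(z<125)&(S<40),110)
E
python3 m2.py w1.pkl
```

```text
bar [271, 164, 17, 71, 908] z 105.0 rect [ 424.5 -318.9] [15.8 88.6] 79.7 mean [ 423.3 -318.7]
platetop [264, 161, 28, 10, 144] z 88.8 rect [ 384.1 -315.3] [34.1 10. ] 80.6 mean [ 383.3 -317.3]
platetop [261, 220, 10, 9, 77] z 89.1 rect [ 457.7 -340. ] [11.8 10.9] 82.8 mean [ 458.3 -340. ]
platetop [283, 222, 5, 8, 33] z 88.8 rect [ 462.7 -314.9] [5.2 9.5] 83.2 mean [ 462.9 -314.4]
blue [402, 181, 61, 64, 558] z 121.3 rect [ 458.9 -138.5] [69.7 69.9] 1.9 mean [ 458.1 -140.3]
stop [453, 160, 25, 14, 166] z 127.6 rect [408.  -97.2] [28.1 14.5] 87.4 mean [407.3 -96.8]
stop [433, 171, 7, 8, 26] z 121.7 rect [ 414.1 -131.2] [8.6 7. ] 0.1 mean [ 414. -131.]
stop [454, 173, 11, 6, 26] z 129.3 rect [ 417.6 -104.2] [11.4  5.9] 76.2 mean [ 418.  -103.3]
stop [405, 186, 51, 53, 2191] z 115.2 rect [ 459.2 -138. ] [58.8 59.8] 1.9 mean [ 458.8 -137.8]
stop [455, 244, 19, 7, 34] z 129.5 rect [509.1 -96.8] [ 6.2 22.1] 0.9 mean [508.3 -96.5]
stop [460, 248, 16, 8, 68] z 127.8 rect [516.8 -91.9] [ 8.  18.5] 8.6 mean [516.6 -91.5]
dark slot [427, 200, 8, 25, 110] z 108.4 rect [ 458.9 -137.9] [ 8.5 29.4] 89.8 mean [ 463.1 -137.2]
handle [358, 189, 23, 47, 507] z 108.4 rect [ 452.7 -210.1] [26.8 57.6] 87.5 mean [ 446.9 -213.6]
```

Emit:
arm_command(rows=[10.5, -2.3, -30, -3.3, 60, 0, 0, -50, 0, 60, 0, 0, -50, 0, 60, 0, 0, -40, 0, 60, 0, 0, 0, 0, 60])

```text
clock: 2.9
eef_pos: [423.4, -318.4, 144.4]
eef_rot: [3.139, -0.004, 2.965]
wrist_force: [0.3, -0.0, 1.2]
finger_gap: 60.1
```

Emit:
arm_command(rows=[0, 0, -30, 0, 60, 0, 0, -26, 0, 60, 0, 0, 0, 0, 60])

```text
clock: 3.28
eef_pos: [424.6, -319.0, 91.0]
eef_rot: [3.141, -0.001, 2.966]
wrist_force: [-0.1, -0.5, 0.7]
finger_gap: 60.4
```

Emit:
arm_command(rows=[0, 0, 0, 0, 30, 0, 0, 0, 0, 10, 0, 0, 0, 0, 8, 0, 0, 0, 0, 8, 0, 0, 0, 0, 8], newtons=30)

```text
clock: 3.9
eef_pos: [424.8, -318.7, 90.6]
eef_rot: [-3.141, 0.0, 2.968]
wrist_force: [-1.2, -0.1, 1.3]
finger_gap: 16.1
```

Emit:
arm_command(rows=[0, 0, 0, 0, 8, 0, 0, 0, 0, 8])

```text
clock: 4.15
eef_pos: [424.8, -318.8, 90.6]
eef_rot: [-3.141, 0.0, 2.968]
wrist_force: [-0.1, 0.2, 3.0]
finger_gap: 15.9
```

Emit:
arm_command(rows=[0, 0, 20, 0, 8, 0, 0, 40, 0, 8, 0, 0, 40, 0, 8, 0, 0, 35, 0, 8, 0, 0, 0, 0, 8])

```text
clock: 4.78
eef_pos: [425.4, -319.2, 227.6]
eef_rot: [-3.139, 0.004, 2.968]
wrist_force: [-0.1, 0.2, -2.1]
finger_gap: 15.9
```

Emit:
arm_command(rows=[7, 36, 0, 4, 8, 7, 36, 0, 4, 8, 7, 36, 0, 3.9, 8, 7, 36, 0, 0, 8, 6.4, 36.5, 0, 0, 8])

```text
clock: 5.4
eef_pos: [458.8, -136.9, 223.9]
eef_rot: [3.141, -0.002, -3.108]
wrist_force: [-0.2, -0.1, -0.3]
finger_gap: 15.5
```

Emit:
arm_command(rows=[0, 0, 0, 0, 8, 0, 0, 0, 0, 8, 0, 0, 0, 0, 8])

```text
clock: 5.78
eef_pos: [458.9, -138.9, 224.9]
eef_rot: [3.141, -0.001, -3.109]
wrist_force: [0.2, 0.2, -1.3]
finger_gap: 15.5
```

```bash
python3 -c "
from h import *
import pickle
for n in ['wrist','side','top']:
    c=shot(n,n+'2'); pickle.dump(c,open(n+'2.pkl','wb'))
    im=c['image']
    p=np.linalg.inv(c['pose'])@np.array([459,-138,130,1]);u=int(c['fx']*p[0]/p[2]+c['cx']);v=int(c['fy']*p[1]/p[2]+c['cy']);print(n,u,v)
    cr=im[max(v-75,0):v+75,max(u-65,0):u+65]; cv2.imwrite(f'pics/c{n}.png',cr)
a=[cv2.resize(cv2.imread(f'pics/c{n}.png'),(390,450),interpolation=cv2.INTER_CUBIC) for n in ['wrist','side']]
cv2.imwrite('pics/pair2.png',np.hstack(a))
print(manip.read_state()['joints'])
"
```

```text
wrist 280 215
side 329 169
top 340 256
[-3.69993615e-01  1.34860658e-01  1.70089067e+00 -2.39167626e-05
  1.30612624e+00 -1.97357200e+00]
```

View pics/pair2.png

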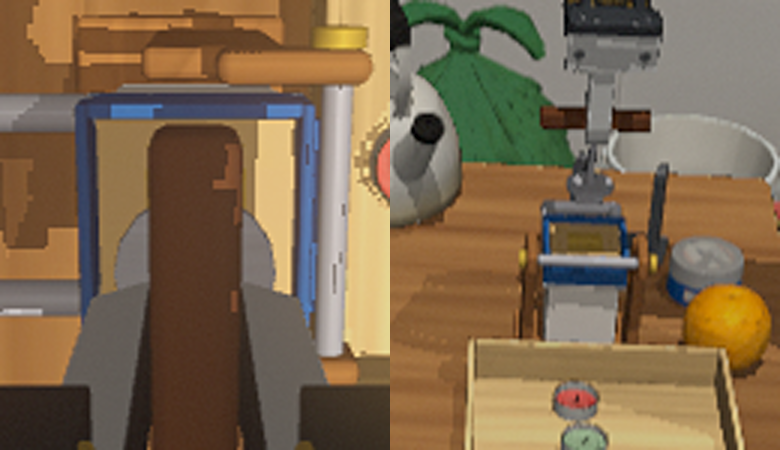

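Emit:
arm_command(rows=[0, 0, -15, 0, 8, 0, 0, -15, 0, 8, 0, 0, -5, 0, 8, 0, 0, -4, 0, 8, 0, 0, 0, 0, 8])

```text
clock: 6.55
eef_pos: [459.2, -138.2, 186.4]
eef_rot: [3.142, -0.0, -3.108]
wrist_force: [-0.6, -0.8, -0.9]
finger_gap: 16.0
```

Emit:
arm_command(rows=[0, 0, -2, 0, 8, 0, 0, -2, 0, 8, 0, 0, 0, 0, 8, 0, 0, 0, 0, 8])

```text
clock: 7.05
eef_pos: [459.2, -138.2, 182.5]
eef_rot: [-3.142, 0.0, -3.108]
wrist_force: [-0.7, 0.2, -1.5]
finger_gap: 15.8
```

Emit:
arm_command(rows=[0, 0, -2, 0, 8, 0, 0, -2, 0, 8, 0, 0, -2, 0, 8, 0, 0, 0, 0, 8])

```text
clock: 7.55
eef_pos: [459.1, -138.2, 176.3]
eef_rot: [3.141, -0.0, -3.108]
wrist_force: [-0.8, 1.4, -1.2]
finger_gap: 15.9
```

Emit:
arm_command(rows=[0, 0, -1, 0, 8, 0, 0, -1, 0, 8, 0, 0, 0, 0, 8])

```text
clock: 7.92
eef_pos: [459.2, -138.2, 174.4]
eef_rot: [3.142, -0.0, -3.108]
wrist_force: [-0.1, -0.7, -0.8]
finger_gap: 15.5
```

Emit:
arm_command(rows=[0, 0, -1, 0, 8, 0, 0, 0, 0, 8])

```text
clock: 8.18
eef_pos: [459.1, -138.2, 173.4]
eef_rot: [3.142, -0.0, -3.108]
wrist_force: [-0.4, -0.2, -1.0]
finger_gap: 16.3
```

Emit:
arm_command(rows=[0, 0, -0.7, 0, 8, 0, 0, 0, 0, 8])

```text
clock: 8.43
eef_pos: [459.2, -138.2, 172.7]
eef_rot: [3.142, -0.0, -3.108]
wrist_force: [0.9, 0.4, 0.1]
finger_gap: 15.5
```

Emit:
arm_command(rows=[0, 0, -0.7, 0, 8, 0, 0, 0, 0, 8])

```text
clock: 8.68
eef_pos: [459.3, -138.3, 172.5]
eef_rot: [-3.141, 0.001, -3.108]
wrist_force: [-1.2, 0.7, 5.6]
finger_gap: 15.7
```

Emit:
arm_command(rows=[0, 0, 0, -9, 8, 0, 0, 0, -9, 8, 0, 0, 0, -9, 8, 0, 0, 0, -9, 8, 0, 0, 0, 0, 8])

```text
clock: 9.3
eef_pos: [459.5, -138.3, 172.5]
eef_rot: [3.141, 0.001, 2.548]
wrist_force: [-0.3, -1.0, 5.7]
finger_gap: 15.7
```

Emit:
arm_command(rows=[0, 0, 0, -10, 8, 0, 0, 0, -10, 8, 0, 0, 0, -10, 8, 0, 0, 0, -10, 8, 0, 0, 0, 0, 8])

```text
clock: 9.93
eef_pos: [459.5, -138.4, 172.5]
eef_rot: [3.141, 0.001, 1.851]
wrist_force: [-0.2, 0.6, 5.3]
finger_gap: 15.6
```

Emit:
arm_command(rows=[0, 0, 0, -8, 8, 0, 0, 0, 0, 8, 0, 0, 0, 0, 8])

```text
clock: 10.3
eef_pos: [459.5, -138.3, 172.5]
eef_rot: [3.141, 0.001, 1.714]
wrist_force: [-0.7, -0.7, 5.3]
finger_gap: 15.4
```

Emit:
arm_command(rows=[0, 0, 2, 0, 8, 0, 0, 3, 0, 8, 0, 0, 4, 0, 8, 0, 0, 4, 0, 8, 0, 0, 0, 0, 8])

```text
clock: 10.92
eef_pos: [459.3, -138.3, 185.4]
eef_rot: [3.141, 0.0, 1.709]
wrist_force: [-0.3, 0.5, -1.5]
finger_gap: 15.4
```

Emit:
arm_command(rows=[0, 0, 6, 0, 8, 0, 0, 8, 0, 8, 0, 0, 12, 0, 8, 0, 0, 20, 0, 8, 0, 0, 0, 0, 8])

```text
clock: 11.55
eef_pos: [459.7, -138.4, 232.6]
eef_rot: [3.139, 0.001, 1.709]
wrist_force: [-0.1, -0.4, -3.1]
finger_gap: 15.6
```

```bash
python3 -c "
from h import *
c=shot('side'); cv2.imwrite('pics/s3.png',cv2.resize(c['image'][60:260,230:430],None,fx=3,fy=3,interpolation=cv2.INTER_CUBIC))
"
```

```text
(no output)
```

View pics/s3.png

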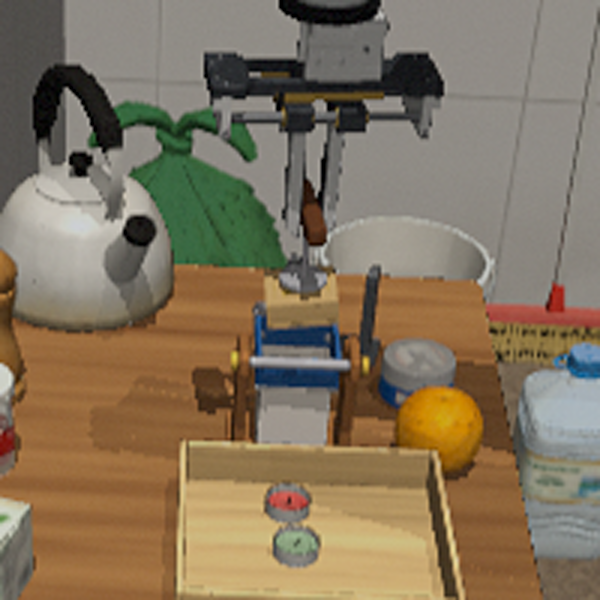

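Emit:
arm_command(rows=[-1, 25, 0, 0, 8, -1, 47, 0, 0, 8, -1, 47, 0, 0, 8, -1, 47, 0, 0, 8, -1, 47, 0, 0, 8])

```text
clock: 12.22
eef_pos: [453.7, 76.2, 230.4]
eef_rot: [-3.141, -0.0, 1.709]
wrist_force: [0.1, -0.3, -2.0]
finger_gap: 15.9
```

Emit:
arm_command(rows=[-1, 47, 0, 0, 8, -1, 47, 0, 0, 8, -1, 47, 0, 0, 8, -1, 47, 0, 0, 8, -0.5, 40, 0, 0, 8])

```text
clock: 12.85
eef_pos: [449.1, 304.4, 230.1]
eef_rot: [-3.141, 0.0, 1.71]
wrist_force: [-0.1, -1.0, -2.7]
finger_gap: 15.7
```

Emit:
arm_command(rows=[0, 28, -20, 0, 8, 0, 0, -35, 0, 8, 0, 0, -35, 0, 8, 0, 0, -25, 0, 8, 0, 0, -10, 0, 8])

```text
clock: 13.48
eef_pos: [448.9, 330.3, 104.1]
eef_rot: [-3.139, 0.001, 1.709]
wrist_force: [-0.2, -0.5, -2.3]
finger_gap: 15.7
```

Emit:
arm_command(rows=[0, 0, -8, 0, 8, 0, 0, -5, 0, 8, 0, 0, 0, 0, 8, 0, 0, 0, 0, 8])

```text
clock: 13.98
eef_pos: [449.9, 330.9, 93.6]
eef_rot: [3.141, -0.0, 1.709]
wrist_force: [-0.5, -0.0, -2.1]
finger_gap: 15.7
```

Emit:
arm_command(rows=[0, 0, -3, 0, 8, 0, 0, -2, 0, 8, 0, 0, 0, 0, 8])

```text
clock: 14.35
eef_pos: [449.6, 330.7, 87.9]
eef_rot: [-3.141, 0.0, 1.709]
wrist_force: [-0.4, 0.4, -1.9]
finger_gap: 15.5
```

Emit:
arm_command(rows=[0, 0, -1, 0, 8, 0, 0, -1, 0, 8, 0, 0, 0, 0, 8])

```text
clock: 14.72
eef_pos: [449.7, 330.8, 86.0]
eef_rot: [-3.142, -0.0, 1.709]
wrist_force: [0.2, -0.3, -1.7]
finger_gap: 15.6
```

Emit:
arm_command(rows=[0, 0, -1, 0, 8, 0, 0, 0, 0, 8])

```text
clock: 14.98
eef_pos: [449.6, 330.8, 85.0]
eef_rot: [-3.141, 0.0, 1.709]
wrist_force: [-0.2, 0.6, -1.6]
finger_gap: 15.7
```

Emit:
arm_command(rows=[0, 0, -0.7, 0, 8, 0, 0, 0, 0, 8])

```text
clock: 15.22
eef_pos: [449.7, 330.8, 84.6]
eef_rot: [3.141, -0.0, 1.709]
wrist_force: [-0.1, -1.6, 3.2]
finger_gap: 16.2
```

Emit:
arm_command(rows=[0, 0, 0.2, 10, 8, 0, 0, 0, 10, 8, 0, 0, 0, 10, 8, 0, 0, 0, 10, 8, 0, 0, 0, 0, 8])

```text
clock: 15.85
eef_pos: [449.8, 330.8, 84.6]
eef_rot: [3.141, 0.0, 2.406]
wrist_force: [0.4, -0.0, 0.3]
finger_gap: 16.0
```

Emit:
arm_command(rows=[0, 0, 0, 10, 8, 0, 0, 0, 10, 8, 0, 0, 0, 10, 8, 0, 0, 0, 10, 8, 0, 0, 0, 4, 8])

```text
clock: 16.48
eef_pos: [449.7, 330.8, 84.6]
eef_rot: [3.142, 0.0, -3.109]
wrist_force: [-0.3, -0.2, 0.7]
finger_gap: 15.8
```

```bash
python3 -c "
from h import *
s=manip.read_state();print(s['eef_pos'],s['eef_rot'],s['wrist_force'],s['moment'],s['joints'])
c=shot('wrist'); cv2.imwrite('pics/w4.png',c['image'])
"
```

```text
[449.73644543 330.80432432  84.61226405] [ 3.14151620e+00  1.90375244e-04 -3.10896899e+00] [-0.33576415 -0.1911287   0.74037052] [ 0.04885976 -0.13317542 -0.00855083] [ 5.68600769e-01  4.60276782e-01  1.62823460e+00 -3.62416018e-05
  1.05287855e+00 -1.03480129e+00]
```

View pics/w4.png

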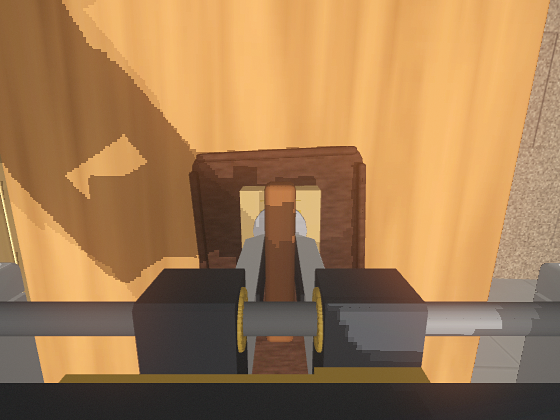

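Emit:
arm_command(rows=[0, 0, 3, 0, 8, 0, 0, 4, 0, 8, 0, 0, 4, 0, 8, 0, 0, 0, 0, 8])

```text
clock: 17.02
eef_pos: [449.8, 330.9, 96.0]
eef_rot: [3.141, 0.001, -3.109]
wrist_force: [-0.9, 0.3, -0.5]
finger_gap: 15.8
```

Emit:
arm_command(rows=[0, 0, 8, 0, 8, 0, 0, 15, 0, 8, 0, 0, 30, 0, 8, 0, 0, 40, 0, 8, 0, 0, 40, 0, 8])

```text
clock: 17.65
eef_pos: [449.5, 330.7, 230.9]
eef_rot: [3.141, 0.001, -3.108]
wrist_force: [0.4, -0.3, -1.7]
finger_gap: 15.7
```

```bash
cat > st.py <<'E'
from h import *
import m2,pickle,sys
E
python3 -c "
from h import *
c=shot('top','t5'); W=pts(c)
z=W[...,2]; m=(abs(W[...,0]-450)<60)&(abs(W[...,1]-331)<60)&(z>20)&(z<40)
v,u=np.where(m); P=W[v,u]; print(len(v),P.mean(0),cv2.minAreaRect(P[:,:2].astype(np.float32)), np.percentile(P[:,2],[5,50,95]))
print(manip.read_state()['wrist_force'])
"
```

```text
200 [450.83387149 313.65011256  28.0623853 ] ((456.658447265625, 305.17254638671875), (57.032859802246094, 111.79524230957031), 82.1734619140625) [22.95452236 28.3509468  32.22323948]
[-0.2421521   0.16212372  4.5998807 ]
```

Emit:
arm_command(rows=[-2, -30, 0, 0, 8, -2, -50, 0, 0, 8, -2, -54, 0, 0, 8, -2, -54, 0, 0, 8, -2, -54, 0, 0, 8])

```text
clock: 18.32
eef_pos: [439.4, 87.2, 229.5]
eef_rot: [3.142, 0.001, -3.108]
wrist_force: [1.0, -0.5, -0.8]
finger_gap: 15.8
```

Emit:
arm_command(rows=[-2, -54, 0, 0, 8, -2, -54, 0, 0, 8, -2, -54, 0, -3, 8, -2, -54, 0, -3, 8, -2, -54, 0, -3, 8])

```text
clock: 18.95
eef_pos: [429.4, -183.0, 229.6]
eef_rot: [-3.141, 0.001, 3.016]
wrist_force: [-0.6, -0.3, -1.7]
finger_gap: 16.0
```

Emit:
arm_command(rows=[-2, -54, 0, -2.9, 8, -3, -54, 0, 0, 8, 0, -29.5, 0, 0, 8, 0, 0, 0, 0, 8, 0, 0, 0, 0, 8])

```text
clock: 19.58
eef_pos: [424.7, -318.1, 229.0]
eef_rot: [-3.142, 0.0, 2.968]
wrist_force: [-0.0, -0.5, -1.1]
finger_gap: 15.6
```

Emit:
arm_command(rows=[0, -0.5, -30, 0, 8, 0, 0, -40, 0, 8, 0, 0, -35, 0, 8, 0, 0, -20, 0, 8, 0, 0, -6, 0, 8])

```text
clock: 20.2
eef_pos: [424.7, -318.0, 97.1]
eef_rot: [3.141, -0.001, 2.969]
wrist_force: [0.3, 0.2, -0.7]
finger_gap: 15.7
```

Emit:
arm_command(rows=[0, 0, -4, 0, 8, 0, 0, -2, 0, 8, 0, 0, 0, 0, 8, 0, 0, 0, 0, 8])

```text
clock: 20.7
eef_pos: [424.8, -319.3, 91.9]
eef_rot: [-3.141, 0.001, 2.968]
wrist_force: [0.6, 0.2, -1.4]
finger_gap: 15.7
```

Emit:
arm_command(rows=[0, 0, -1, 0, 8, 0, 0, 0, 0, 8])

```text
clock: 20.95
eef_pos: [424.7, -319.3, 90.6]
eef_rot: [-3.141, 0.0, 2.968]
wrist_force: [0.8, -0.3, -0.5]
finger_gap: 15.6
```

Emit:
arm_command(rows=[0, 0, -0.5, 0, 8, 0, 0, 0, 0, 8])

```text
clock: 21.2
eef_pos: [424.7, -319.3, 90.6]
eef_rot: [-3.141, 0.0, 2.968]
wrist_force: [-1.6, 2.4, 4.8]
finger_gap: 15.8
```

Emit:
arm_command(rows=[0, 0, 0, 0, 25, 0, 0, 0, 0, 45, 0, 0, 0, 0, 45, 0, 0, 30, 0, 45, 0, 0, 40, 0, 45])

```text
clock: 21.82
eef_pos: [424.3, -318.9, 160.2]
eef_rot: [3.141, -0.002, 2.968]
wrist_force: [0.1, -0.7, 0.0]
finger_gap: 45.0
```

Emit:
arm_command(rows=[0, 0, 40, 0, 60, 0, 0, 40, 0, 60, 3, 28, 10, -8, 60, 3, 29, 0, -10, 60, 4, 29, 0, -10, 60])

```text
clock: 22.45
eef_pos: [434.6, -232.4, 250.1]
eef_rot: [3.142, 0.0, 2.473]
wrist_force: [-0.0, 0.6, -1.1]
finger_gap: 60.2
```

Emit:
arm_command(rows=[4, 29, 0, -10, 60, 4, 29, 0, -10, 60, 4, 29, 0, -10, 60, 4, 29, 0, -10, 60, 4, 29, 0, -10, 60])

```text
clock: 23.08
eef_pos: [454.7, -87.3, 250.0]
eef_rot: [3.142, 0.0, 1.601]
wrist_force: [0.4, -0.5, -0.4]
finger_gap: 59.9
```

Emit:
arm_command(rows=[0, 29, 0, 0, 60, 0, 29, 0, 0, 60, 0, 0, 0, 0, 60, 0, 0, 0, 0, 60])

```text
clock: 23.58
eef_pos: [454.7, -30.7, 250.0]
eef_rot: [-3.142, 0.0, 1.606]
wrist_force: [1.2, 1.3, 0.1]
finger_gap: 60.0
```

```bash
python3 - <<'E'
from h import *
import pickle
a=shot('top','t6'); b=shot('wrist','w6'); pickle.dump(b,open('w6.pkl','wb')); pickle.dump(a,open('t6.pkl','wb'))
cv2.imwrite('pics/pair6.png',np.hstack([cv2.resize(a['image'][180:320,140:440],(400,300)),cv2.resize(b['image'],(400,300))]))
W=pts(b); z=W[...,2]; H,S,V=cv2.split(cv2.cvtColor(b['image'],cv2.COLOR_BGR2HSV))
m=(W[...,0]>395)&(W[...,0]<525)&(W[...,1]>-110)&(W[...,1]<-70)&(z>95)&(z<140)
print('stand max y',np.percentile(W[m][:,1],[50,95,99.5]) if m.any() else None)
E
cat > tl.py <<'E'
from m2 import *
def cups(b):
    global W
    W=pts(b); z=W[...,2]; H,S,V=cv2.split(cv2.cvtColor(b['image'],cv2.COLOR_BGR2HSV)); import m2
    m2.c=b; m2.W=W
    inn=(W[...,0]>335)&(W[...,0]<545)&(W[...,1]>-90)&(W[...,1]<102)&(z<30)
    for n,m in [('green',(H>40)&(H<95)&(S>40)),('red',((H<6)|(H>172))&(S>120))]: rep(n,inn&m,18)
if __name__=='__main__':
    for f in ['t6.pkl','w6.pkl']:print(f);cups(pickle.load(open(f,'rb')))
E
python3 tl.py w6.pkl
```

```text
stand max y [-97.05788278 -90.34792059 -87.04665023]
t6.pkl
w6.pkl
red [271, 195, 26, 18, 142] z 13.3 rect [461.1 -52.6] [32.5 20.3] 12.2 mean [461.  -54.5]
```

View pics/pair6.png

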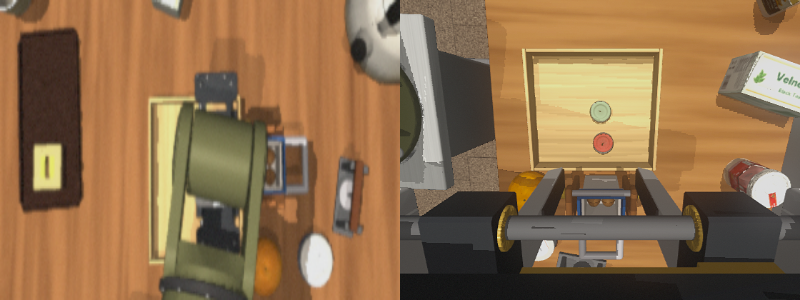

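```bash
cat > tl.py <<'E'
from h import *
import pickle,sys
def cups(b,h=19):
    H,S,V=cv2.split(cv2.cvtColor(b['image'],cv2.COLOR_BGR2HSV)); W=pts(b)
    for n,m in [('green',(H>40)&(H<95)&(S>25)),('red',((H<8)|(H>170))&(S>110))]:
        k,l,s,ce=cv2.connectedComponentsWithStats(cv2.morphologyEx(m.astype(np.uint8),cv2.MORPH_CLOSE,np.ones((3,3))))
        for i in range(1,k):
            if s[i,4]<60: continue
            p=ray(b,*ce[i],h); v,u=np.where(l==i)
            if not(320<p[0]<700 and -100<p[1]<420 and s[i,2]<60): continue
            P=np.array([ray(b,x,y,h)[:2] for x,y in zip(u,v)],np.float32)
            if np.ptp(P[:,0])>50: continue
            print(n,s[i].tolist(),'mean',p.round(1),'bbox mid',((P.min(0)+P.max(0))/2).round(1),np.ptp(P,0).round(1),'z',np.nanmedian(W[v,u,2]).round(1))
if __name__=='__main__':cups(pickle.load(open(sys.argv[1],'rb')))
E
python3 tl.py w6.pkl; python3 tl.py top0.pkl
```

```text
red [271, 187, 27, 26, 534] mean [460.2 -45.9  19. ] bbox mid [460.4 -45.8] [34.  33.3] z 13.0
green [280, 254, 12, 11, 106] mean [452.9   9.7  19. ] bbox mid [452.2  10. ] [29.2 32.2] z 15.8
red [300, 251, 12, 12, 116] mean [460.  -47.6  19. ] bbox mid [460.5 -48.2] [32.  32.2] z 14.6
```

Run:
```python
from h import *
import pickle
b=pickle.load(open('w6.pkl','rb'));H,S,V=cv2.split(cv2.cvtColor(b['image'],cv2.COLOR_BGR2HSV))
r=(slice(130,180),slice(255,310)); m=((H[r]>32)&(H[r]<95)&(S[r]<110)).astype(np.uint8)
v,u=np.where(m); print(H[155,280],S[155,280],len(v)); k,l,s,ce=cv2.connectedComponentsWithStats(m);i=1+s[1:,4].argmax();print(s[i]); print(ray(b,ce[i][0]+255,ce[i][1]+130,15),ray(b,271+13,200,15))
```

```text
23 101 600
[ 12  12  28  28 600]
[453.41558473  10.27991484  15.        ] [460.5138457  -47.07395375  15.        ]
```

Emit:
arm_command(rows=[-1.7, 40.7, -20, 0, 60, 0, 0, -50, 0, 60, 0, 0, -50, 0, 60, 0, 0, -50, 0, 60, 0, 0, -40, 0, 60])

```text
clock: 24.3
eef_pos: [452.6, 9.8, 38.2]
eef_rot: [-3.141, -0.0, 1.605]
wrist_force: [0.6, -0.0, 0.1]
finger_gap: 59.9
```

Emit:
arm_command(rows=[0, 0, -15, 0, 60, 0, 0, -6, 0, 60, 0, 0, 0, 0, 60, 0, 0, 0, 0, 45, 0, 0, 0, 0, 30], newtons=10)

```text
clock: 24.92
eef_pos: [453.4, 10.5, 19.8]
eef_rot: [3.14, 0.0, 1.606]
wrist_force: [-0.0, 0.2, -0.7]
finger_gap: 43.5
```

Emit:
arm_command(rows=[0, 0, 0, 0, 30, 0, 0, 0, 0, 30, 0, 0, 0, 0, 30])

```text
clock: 25.3
eef_pos: [453.3, 10.5, 19.5]
eef_rot: [3.141, 0.0, 1.606]
wrist_force: [-1.0, 0.7, 6.7]
finger_gap: 37.8
```

Emit:
arm_command(rows=[0, 0, 10, 0, 30, 0, 0, 30, 0, 30, 0, 0, 50, 0, 30, 13, 35, 0, 0, 30, 15, 45, 0, 0, 30])

```text
clock: 25.92
eef_pos: [481.6, 91.0, 110.4]
eef_rot: [3.14, -0.0, 1.605]
wrist_force: [0.1, -0.1, -0.2]
finger_gap: 37.8
```

Emit:
arm_command(rows=[15, 50, 0, 0, 30, 15, 50, 0, 0, 30, 15, 50, 0, 0, 30, 17, 50, 0, 0, 30, 17, 49.5, 0, 0, 30])

```text
clock: 26.55
eef_pos: [560.2, 341.7, 109.7]
eef_rot: [3.141, -0.0, 1.606]
wrist_force: [0.2, -0.2, -0.2]
finger_gap: 37.7
```

Emit:
arm_command(rows=[0, 0, -30, 0, 30, 0, 0, -40, 0, 30, 0, 0, -12, 0, 30, 0, 0, -5, 0, 30, 0, 0, 0, 0, 30])

```text
clock: 27.18
eef_pos: [560.5, 340.1, 23.3]
eef_rot: [3.14, -0.001, 1.606]
wrist_force: [-0.0, 0.3, -0.0]
finger_gap: 38.0
```

Emit:
arm_command(rows=[0, 0, -2, 0, 30, 0, 0, 0, 0, 30])

```text
clock: 27.42
eef_pos: [560.2, 340.1, 20.6]
eef_rot: [3.141, -0.0, 1.606]
wrist_force: [-0.2, 0.5, -0.7]
finger_gap: 37.6
```

Emit:
arm_command(rows=[0, 0, -0.7, 0, 30, 0, 0, 0, 0, 42, 0, 0, 0, 0, 60, 0, 0, 10, 0, 60, 0, 0, 50, 0, 60])

```text
clock: 28.05
eef_pos: [558.7, 339.2, 77.8]
eef_rot: [-3.137, 0.002, 1.606]
wrist_force: [0.0, -0.9, 0.7]
finger_gap: 59.9
```

Emit:
arm_command(rows=[0, 0, 62, 0, 60, -10, -40, 62, 0, 60, -15, -50, 45, 0, 60, -15, -50, 0, 0, 60, -15, -50, 0, 0, 60])

```text
clock: 28.68
eef_pos: [507.3, 159.6, 235.4]
eef_rot: [3.14, -0.0, 1.607]
wrist_force: [1.8, -0.8, 0.5]
finger_gap: 60.1
```

Emit:
arm_command(rows=[-15, -50, 0, 0, 60, -15, -50, 0, 0, 60, -15, -47, 0, 0, 60, 0, -20, 0, 0, 60, 0, 0, 0, 0, 60])

```text
clock: 29.3
eef_pos: [462.9, -6.8, 235.0]
eef_rot: [3.14, 0.0, 1.604]
wrist_force: [-0.0, 0.4, -0.0]
finger_gap: 59.8
```

Run:
```python
from h import *
from tl import cups
s=manip.read_state();print(s['eef_pos'],s['eef_rot'])
print('wrist');b=shot('wrist','w7');cups(b,15);print('top');cups(shot('top','t7'),15);print('side');cups(shot('side','s7'),15)
```

```text
[462.93563657  -6.84117732 234.98867934] [3.14040801e+00 1.74583426e-04 1.60416911e+00]
wrist
red [264, 208, 27, 26, 537] mean [460.5 -46.7  15. ] bbox mid [460.8 -47.1] [33.6 33.3] z 13.1
top
green [155, 218, 13, 13, 128] mean [548.9 382.9  15. ] bbox mid [548.7 383. ] [36.  36.5] z 16.4
side
green [269, 354, 19, 14, 209] mean [549.2 379.3  15. ] bbox mid [549.5 378.4] [34.5 31.3] z 16.6
red [319, 224, 14, 6, 63] mean [460.4 -51.3  15. ] bbox mid [460.5 -51.3] [32.9 22. ] z 15.1
```

Emit:
arm_command(rows=[-2.3, -35, -20, 0, 60, 0, 0, -50, 0, 60, 0, 0, -50, 0, 60, 0, 0, -40, 0, 60, 0, 0, 0, 0, 60])

```text
clock: 30.08
eef_pos: [459.5, -39.9, 72.4]
eef_rot: [-3.137, -0.001, 1.607]
wrist_force: [-0.2, -0.4, 0.8]
finger_gap: 60.1
```

Emit:
arm_command(rows=[0, 0, -20, 0, 60, 0, 0, -20, 0, 60, 0, 0, -15, 0, 60, 0, 0, 0, 0, 45, 0, 0, 0, 0, 30])

```text
clock: 30.7
eef_pos: [461.3, -40.9, 20.1]
eef_rot: [3.14, 0.0, 1.607]
wrist_force: [-0.1, -0.5, 0.1]
finger_gap: 43.4
```

Emit:
arm_command(rows=[0, 0, 0, 0, 30, 0, 0, 0, 0, 30, 0, 0, 0, 0, 30])

```text
clock: 31.08
eef_pos: [461.2, -41.0, 20.0]
eef_rot: [3.14, 0.0, 1.606]
wrist_force: [-0.7, 2.8, 6.4]
finger_gap: 37.8
```

Emit:
arm_command(rows=[0, 7, 0.5, 0, 30, 0, 8, 0, 0, 30, 0, 0, -0.5, 0, 42, 0, 0, 0, 0, 50, 0, -6, 0, 0, 50])

```text
clock: 31.7
eef_pos: [460.6, -32.0, 19.1]
eef_rot: [-3.141, -0.0, 1.607]
wrist_force: [-0.3, -0.8, 0.2]
finger_gap: 49.8
```

Emit:
arm_command(rows=[0, 0, 0, 0, 45, 0, 0, 0, 0, 30, 0, 0, 0, 0, 30, 0, 0, 0, 0, 30])

```text
clock: 32.2
eef_pos: [460.7, -31.9, 19.2]
eef_rot: [-3.142, -0.0, 1.606]
wrist_force: [1.0, -0.5, 0.4]
finger_gap: 37.6
```

Emit:
arm_command(rows=[0, 0, 10, 0, 30, 0, 0, 30, 0, 30, 0, 0, 50, 0, 30, 5, 40, 0, 0, 30, 5, 45, 0, 0, 30])

```text
clock: 32.83
eef_pos: [471.1, 53.8, 110.6]
eef_rot: [3.14, -0.0, 1.605]
wrist_force: [0.0, 0.1, -0.1]
finger_gap: 37.6
```

Run:
```python
from h import *
from tl import cups
s=manip.read_state();print(s['eef_pos'],s['finger_gap'])
a=shot('side','s8');cups(a,15)
b=shot('top');cups(b,15)
cv2.imwrite('pics/pair8.png',np.hstack([cv2.resize(a['image'][180:390,220:400],(350,400)),cv2.resize(b['image'][180:300,140:290],(450,400))]))
```

```text
[471.08824978  53.80062995 110.58657531] 37.64569700783307
green [269, 354, 19, 14, 209] mean [549.2 379.3  15. ] bbox mid [549.5 378.4] [34.5 31.3] z 16.5
red [317, 218, 15, 7, 72] mean [464.7 -73.1  15. ] bbox mid [464.4 -74. ] [35.9 26.4] z 106.2
green [155, 218, 13, 13, 126] mean [549.  382.8  15. ] bbox mid [548.7 382.9] [36.  36.4] z 16.1
red [169, 228, 17, 17, 68] mean [511.7 333.5  15. ] bbox mid [513.7 333.4] [47.2 49.1] z 7.1
```

View pics/pair8.png

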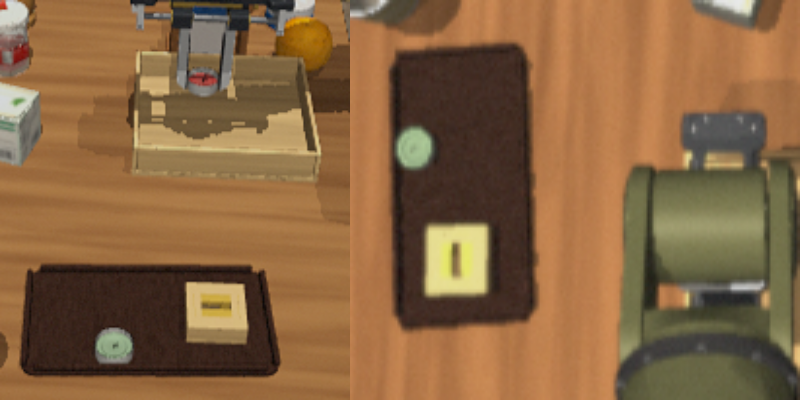

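Emit:
arm_command(rows=[21.5, 47, 0, 0, 30, 21.5, 47, 0, 0, 30, 21.5, 47, 0, 0, 30, 21.5, 47, 0, 0, 30, 21.5, 47, 0, 0, 30])

```text
clock: 33.55
eef_pos: [578.9, 289.1, 109.8]
eef_rot: [3.141, 0.0, 1.606]
wrist_force: [-0.2, -0.8, -0.4]
finger_gap: 37.5
```

Emit:
arm_command(rows=[21.5, 47, 0, 0, 30, 0, 0, 0, 0, 30, 0, 0, -35, 0, 30, 0, 0, -40, 0, 30, 0, 0, -10, 0, 30])

```text
clock: 34.17
eef_pos: [598.7, 333.4, 22.2]
eef_rot: [-3.138, 0.002, 1.606]
wrist_force: [0.6, -0.5, -0.6]
finger_gap: 37.5
```

Emit:
arm_command(rows=[0, 0, -4, 0, 30, 0, 0, 0, 0, 30, 0, 0, 0, 0, 30])

```text
clock: 34.55
eef_pos: [600.2, 335.3, 21.7]
eef_rot: [3.14, -0.001, 1.606]
wrist_force: [0.1, 0.2, 0.2]
finger_gap: 37.4
```

Emit:
arm_command(rows=[0, 0, -2.2, 0, 30, 0, 0, 0, 0, 30, 0, 0, 0, 0, 38, 0, 0, 0, 0, 44, 0, 0, 0, 0, 56])

```text
clock: 35.17
eef_pos: [599.5, 335.0, 17.7]
eef_rot: [-3.141, 0.0, 1.606]
wrist_force: [0.1, -0.2, 0.6]
finger_gap: 50.9
```

Emit:
arm_command(rows=[0, 0, 10, 0, 56, 0, 0, 40, 0, 56, 0, 0, 0, 0, 56, 0, 0, 0, 0, 56])

```text
clock: 35.67
eef_pos: [599.5, 335.0, 67.9]
eef_rot: [-3.141, 0.0, 1.606]
wrist_force: [0.2, -0.7, 0.6]
finger_gap: 56.0
```

Run:
```python
from h import *
from tl import cups
s=manip.read_state();print(s['eef_pos'],s['finger_gap'])
cups(shot('side','s9'),15);cups(shot('top'),15)
```

```text
[599.49519162 334.97875244  67.90425323] 55.961272123955936
green [269, 354, 19, 14, 215] mean [548.8 379.   15. ] bbox mid [549.5 378.4] [34.5 31.3] z 16.8
```

Emit:
arm_command(rows=[-25, 23, 0, 0, 60, -25.5, 22.5, 0, 0, 60, 0, 0, -30, 0, 60, 0, 0, -19, 0, 60, 0, 0, 0, 0, 60])

```text
clock: 36.4
eef_pos: [549.1, 380.2, 18.0]
eef_rot: [-3.14, 0.001, 1.606]
wrist_force: [-0.9, -0.5, -0.1]
finger_gap: 60.3
```

Emit:
arm_command(rows=[0, 0, 0, 0, 45, 0, 0, 0, 0, 30, 0, 0, 0, 0, 30, 0, 0, 0, 0, 30])

```text
clock: 36.9
eef_pos: [549.2, 380.4, 18.9]
eef_rot: [-3.142, 0.0, 1.606]
wrist_force: [0.9, -2.1, -0.3]
finger_gap: 37.6
```

Emit:
arm_command(rows=[0, -10, 1, 0, 30, 0, -15, 0, 0, 30, 0, -10, 0, 0, 30, 0, 0, -1, 0, 30, 0, 0, 0, 0, 30])

```text
clock: 37.52
eef_pos: [549.2, 345.6, 19.0]
eef_rot: [3.142, -0.0, 1.606]
wrist_force: [-0.2, -0.2, -0.4]
finger_gap: 37.8
```

Emit:
arm_command(rows=[0, 0, 0, 0, 38, 0, 0, 0, 0, 44, 0, 0, 0, 0, 56, 0, 0, 10, 0, 56, 0, 0, 40, 0, 56])

```text
clock: 38.15
eef_pos: [548.2, 345.0, 68.1]
eef_rot: [-3.138, 0.002, 1.606]
wrist_force: [-0.2, 0.2, 1.3]
finger_gap: 56.0
```

Emit:
arm_command(rows=[0, -30, 60, 0, 56, -10, -62, 62, 0, 56, -10, -62, 60, 0, 56, -10, -62, 0, 0, 56, -10, -62, 0, 0, 56])

```text
clock: 38.78
eef_pos: [514.5, 104.0, 213.3]
eef_rot: [3.139, -0.0, 1.607]
wrist_force: [1.5, -0.6, -0.6]
finger_gap: 56.0
```

Run:
```python
from h import *
from tl import cups
s=manip.read_state();print(s['eef_pos'],s['eef_rot'],s['joints'])
a=shot('side','s9');cups(a,15);c=shot('top');cups(c,15)
w=a['image'][60:400,210:410]
cv2.imwrite('pics/s9c.png',cv2.resize(w,None,fx=1.7,fy=1.7))
```

```text
[514.5139098  104.04160245 213.31575084] [ 3.13947292e+00 -1.18998838e-04  1.60681734e+00] [ 1.29782080e-01  2.45466051e-01  1.59759955e+00 -8.30900734e-05
  1.29640549e+00  9.37836235e-02]
green [271, 340, 19, 14, 196] mean [548.4 344.8  15. ] bbox mid [548.3 344.4] [35.4 32.9] z 17.4
green [167, 218, 12, 13, 124] mean [548.2 348.1  15. ] bbox mid [549.2 348.4] [36.  33.8] z 15.9
red [161, 198, 36, 17, 196] mean [605.9 335.   15. ] bbox mid [603.6 334.1] [ 48.7 106.1] z 12.2
red [178, 231, 21, 12, 72] mean [516.5 301.2  15. ] bbox mid [513.1 300.7] [33.  60.2] z 6.7
red [172, 265, 29, 11, 70] mean [414.  292.5  15. ] bbox mid [414.9 300.9] [30.1 82.3] z 7.4
```

View pics/s9c.png

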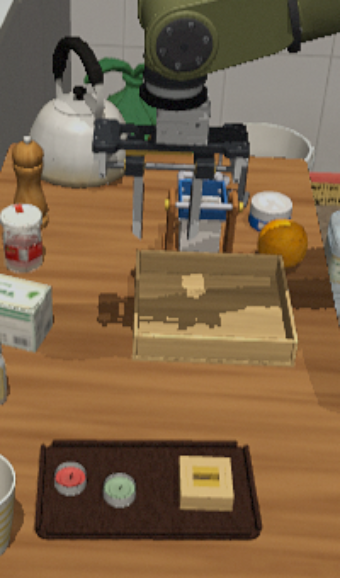

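Emit:
arm_command(rows=[-6, -33, 40, 10, 56, -6, -33, 0, 10, 56, -6, -33, 0, 10, 56, -6, -33, 0, 10, 56, -6, -33, 0, 10, 56])

```text
clock: 39.5
eef_pos: [484.9, -59.9, 252.7]
eef_rot: [3.141, 0.001, 2.485]
wrist_force: [0.1, 0.4, 0.0]
finger_gap: 55.8
```

Emit:
arm_command(rows=[-6, -33, 0, 10, 40, -6, -33, 0, 10, 40, -5.5, -33, 0, 10, 40, -5, -33, 0, 10, 40, 0, -22, 0, 0, 40])

```text
clock: 40.12
eef_pos: [462.5, -214.2, 252.7]
eef_rot: [-3.141, 0.001, -3.104]
wrist_force: [0.9, 1.0, -0.0]
finger_gap: 40.1
```

Emit:
arm_command(rows=[0, 0, 0, 0, 40, 0, 0, 0, 0, 40])

```text
clock: 40.38
eef_pos: [462.7, -212.5, 252.3]
eef_rot: [3.142, 0.0, -3.106]
wrist_force: [0.4, 0.5, 0.5]
finger_gap: 39.8
```

Run:
```python
from h import *
import pickle
s=manip.read_state();print(s['eef_pos'],s['eef_rot'],s['joints'])
b=shot('wrist','w10'); pickle.dump(b,open('w10.pkl','wb')); W=pts(b); z=W[...,2]
H,S,V=cv2.split(cv2.cvtColor(b['image'],cv2.COLOR_BGR2HSV))
m=(z>95)&(z<118)&(abs(W[...,0]-461)<40)&(abs(W[...,1]+215)<25)
P=W[m]; print(len(P),cv2.minAreaRect(P[:,:2].astype(np.float32)),P.mean(0),np.percentile(P[:,2],[5,50,95]))
```

```text
[ 462.70848196 -212.48374956  252.25314499] [ 3.14156727e+00  2.96660979e-04 -3.10582890e+00] [-5.02525975e-01  1.81571973e-01  1.58353568e+00  1.77229719e-04
  1.37624331e+00 -2.10912030e+00]
1215 ((461.2951965332031, -204.93325805664062), (70.19872283935547, 31.906415939331055), 1.69636869430542) [ 459.09788282 -209.7622301   107.96359654] [105.07125063 108.30983628 109.94526489]
```

View pics/w10.png

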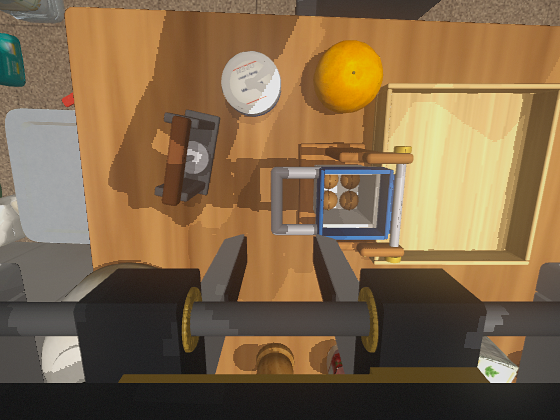

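Emit:
arm_command(rows=[-1.2, -2.5, -30, 0, 34, 0, 0, -50, 0, 34, 0, 0, -40, 0, 34, 0, 0, -20, 0, 34, 0, 0, -16, 0, 34])

```text
clock: 41.05
eef_pos: [461.5, -215.1, 95.4]
eef_rot: [3.141, -0.0, -3.105]
wrist_force: [0.3, -0.2, 0.5]
finger_gap: 34.0
```

Emit:
arm_command(rows=[0, 0, 0, 0, 34, 0, 0, 0, 0, 20, 0, 0, 0, 0, 5, 0, 0, 0, 0, 5, 0, 0, 0, 0, 5], newtons=15)

```text
clock: 41.68
eef_pos: [461.6, -215.9, 96.6]
eef_rot: [-3.141, 0.001, -3.106]
wrist_force: [0.1, 0.3, 5.5]
finger_gap: 11.3
```

Run:
```python
from h import *
s=manip.read_state();print(s['eef_pos'],s['eef_rot'],s['wrist_force'],s['finger_gap'])
R=np.hypot(118,18);p0=np.pi+np.arctan2(18,118);ya=np.array([-.0332,.9994])
L=None
for t in np.arange(0,2.101,.1):
    q=np.array([*(ya*R*np.cos(p0-t)),R*np.sin(p0-t)])
    if L is not None: print(round(t,2),(q-L).round(1).tolist(),q.round(1).tolist())
    L=q
```

```text
[ 461.55498592 -215.9415656    96.58158043] [-3.14110932e+00  9.00959044e-04 -3.10612303e+00] [0.11951984 0.27082992 5.45037055] 11.257671903930655
0.1 [0.0, -1.2, 11.9] [4.0, -119.1, -6.1]
0.2 [0.0, -0.0, 11.9] [4.0, -119.2, 5.8]
0.3 [-0.0, 1.2, 11.9] [3.9, -118.0, 17.7]
0.4 [-0.1, 2.4, 11.7] [3.8, -115.6, 29.4]
0.5 [-0.1, 3.5, 11.4] [3.7, -112.1, 40.8]
0.6 [-0.2, 4.6, 11.0] [3.6, -107.5, 51.8]
0.7 [-0.2, 5.7, 10.5] [3.4, -101.8, 62.3]
0.8 [-0.2, 6.7, 9.9] [3.2, -95.1, 72.1]
0.9 [-0.3, 7.7, 9.1] [2.9, -87.4, 81.2]
1.0 [-0.3, 8.5, 8.3] [2.6, -78.9, 89.6]
1.1 [-0.3, 9.3, 7.4] [2.3, -69.5, 97.0]
1.2 [-0.3, 10.0, 6.5] [2.0, -59.5, 103.5]
1.3 [-0.4, 10.6, 5.4] [1.6, -48.9, 108.9]
1.4 [-0.4, 11.1, 4.3] [1.3, -37.8, 113.2]
1.5 [-0.4, 11.5, 3.2] [0.9, -26.3, 116.4]
1.6 [-0.4, 11.7, 2.0] [0.5, -14.5, 118.5]
1.7 [-0.4, 11.9, 0.9] [0.1, -2.6, 119.3]
1.8 [-0.4, 11.9, -0.3] [-0.3, 9.3, 119.0]
1.9 [-0.4, 11.8, -1.5] [-0.7, 21.1, 117.5]
2.0 [-0.4, 11.6, -2.7] [-1.1, 32.7, 114.8]
2.1 [-0.4, 11.3, -3.8] [-1.5, 44.0, 110.9]
```

Emit:
arm_command(rows=[0, -1.2, 11.9, 0, 5, 0, 0, 11.9, 0, 5, 0, 1.2, 11.9, 0, 5, -0.1, 2.4, 11.7, 0, 5, -0.1, 3.5, 11.4, 0, 5])

```text
clock: 42.3
eef_pos: [461.3, -210.8, 156.0]
eef_rot: [-3.139, 0.001, -3.106]
wrist_force: [5.1, -7.7, -2.0]
finger_gap: 11.2
```

Emit:
arm_command(rows=[-0.2, 4.6, 11, 0, 5, -0.2, 5.7, 10.5, 0, 5, -0.2, 6.7, 9.9, 0, 5, -0.3, 7.7, 9.1, 0, 5, -0.3, 8.5, 8.3, 0, 5])

```text
clock: 42.92
eef_pos: [460.5, -179.7, 206.8]
eef_rot: [-3.134, 0.004, -3.107]
wrist_force: [-3.9, -20.8, 14.2]
finger_gap: 11.4
```

Emit:
arm_command(rows=[-0.3, 9.3, 7.4, 0, 5, -0.3, 10, 6.5, 0, 5, -0.4, 10.6, 5.4, 0, 5, -0.4, 11.1, 4.3, 0, 5, 0, 0, 0, 0, 5])

```text
clock: 43.55
eef_pos: [459.5, -137.0, 231.0]
eef_rot: [-3.136, 0.006, -3.106]
wrist_force: [-1.7, -10.9, 23.1]
finger_gap: 11.4
```

Run:
```python
from h import *
from tl import cups
s=manip.read_state();print(s['eef_pos'],s['eef_rot'],s['wrist_force'],s['finger_gap'])
c=shot('side','s11'); cups(c,15); cv2.imwrite('pics/s11c.png',cv2.resize(c['image'][80:390,210:410],None,fx=1.8,fy=1.8))
```

```text
[ 459.46156866 -137.0266634   231.0393822 ] [-3.1362117   0.00577587 -3.10610938] [ -1.70480286 -10.90684848  23.06735884] 11.358699707403177
green [271, 340, 19, 14, 193] mean [548.3 344.5  15. ] bbox mid [548.3 344.2] [35.4 32.4] z 17.0
```

View pics/s11c.png

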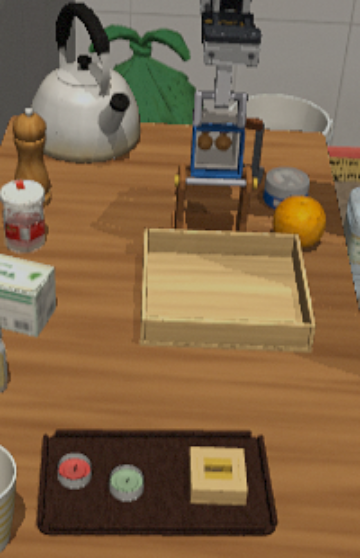

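Emit:
arm_command(rows=[0, -1, 3.5, 0, 5, 0, 0, 0, 0, 5])

```text
clock: 43.85
eef_pos: [459.0, -136.8, 231.4]
eef_rot: [-3.141, 0.002, -3.106]
wrist_force: [7.3, -1.0, -1.6]
finger_gap: 11.6
```

Emit:
arm_command(rows=[-0.4, 11.5, 3.2, 0, 5, -0.4, 11.7, 2, 0, 5, -0.2, 6, 0.5, 0, 5, -0.2, 5.9, 0.4, 0, 5, 0, 0, 0, 0, 5])

```text
clock: 44.48
eef_pos: [457.5, -101.6, 237.9]
eef_rot: [-3.141, 0.002, -3.106]
wrist_force: [1.9, -2.1, 7.5]
finger_gap: 11.5
```

Emit:
arm_command(rows=[-0.2, 6, -0.1, 0, 5, -0.2, 5.9, -0.2, 0, 5, -0.2, 5.9, -0.6, 0, 5, -0.2, 5.9, -0.9, 0, 5, 0, 0, 0, 0, 5])

```text
clock: 45.1
eef_pos: [456.6, -77.5, 235.1]
eef_rot: [3.141, 0.0, -3.106]
wrist_force: [3.4, -0.2, 5.4]
finger_gap: 11.3
```

Emit:
arm_command(rows=[-0.2, 5.8, -1.2, 0, 5, -0.2, 5.8, -1.5, 0, 5, 0, 0, 0, 0, 5, 0, 0, 0, 0, 5, 0, 0, 0, 0, 5])

```text
clock: 45.72
eef_pos: [456.1, -66.2, 232.1]
eef_rot: [3.141, -0.0, -3.106]
wrist_force: [5.6, 0.0, 2.5]
finger_gap: 11.3
```

Emit:
arm_command(rows=[-0.2, 5.7, -1.7, 0, 5, -0.1, 4, -1.4, 0, 5, 0, 0, 0, 0, 5, 0, 0, 0, 0, 5, 0, 0, 0, 0, 5])

```text
clock: 46.35
eef_pos: [455.6, -56.7, 229.0]
eef_rot: [3.141, -0.001, -3.106]
wrist_force: [1.4, -0.7, 0.3]
finger_gap: 11.4
```

Emit:
arm_command(rows=[0, 0, 0, 0, 5, 0, 0, 0, 0, 5, 0, 0, 0, 0, 5, 0, 0, 0, 0, 5])

```text
clock: 46.85
eef_pos: [455.6, -56.7, 229.1]
eef_rot: [-3.142, -0.0, -3.106]
wrist_force: [-0.2, -2.5, -1.8]
finger_gap: 11.2
```

Run:
```python
from h import *
s=manip.read_state();print(s['eef_pos'],s['eef_rot'],s['wrist_force'],s['finger_gap'])
c=shot('side','s12'); cv2.imwrite('pics/s12c.png',cv2.resize(c['image'][80:300,240:440],None,fx=2.6,fy=2.6))
```

```text
[455.63169065 -56.67430214 229.05722255] [-3.14154614e+00 -4.95656909e-04 -3.10612226e+00] [-0.20014079 -2.49177319 -1.84995286] 11.201704015001264
```

View pics/s12c.png

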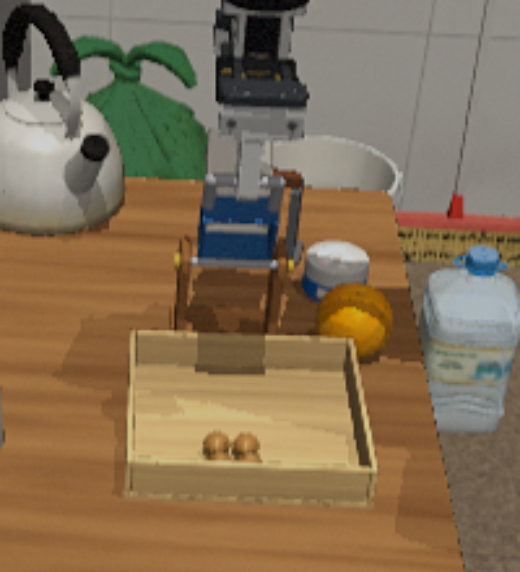

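Run:
```python
from h import *
for n in ['top','wrist','side']:
    c=shot(n,n+'13'); W=pts(c); z=W[...,2]
    m=(W[...,0]>342)&(W[...,0]<540)&(W[...,1]>-83)&(W[...,1]<97)&(z>14)&(z<40)
    k,l,s,ce=cv2.connectedComponentsWithStats(m.astype(np.uint8))
    for i in range(1,k):
        if s[i,4]>15: print(n,s[i].tolist(),np.nanmean(W[l==i],0).round(0),np.ptp(W[l==i],0).round(0), c['image'][l==i].mean(0).round())
```

```text
top [258, 251, 8, 18, 112] [449.  79.  27.] [49. 21. 20.] [ 68. 114. 158.]
top [268, 250, 5, 18, 75] [452.  54.  27.] [49. 13. 17.] [ 81. 133. 183.]
wrist [381, 170, 22, 21, 335] [436.  76.  26.] [24. 24. 17.] [ 67. 126. 169.]
wrist [355, 172, 24, 42, 718] [452.  48.  25.] [51. 26. 17.] [ 74. 137. 180.]
wrist [379, 192, 21, 21, 321] [462.  77.  26.] [24. 23. 18.] [ 66. 125. 169.]
side [318, 246, 23, 12, 193] [454.  61.  28.] [52. 42. 21.] [ 62. 112. 155.]
```

Run:
```python
import numpy as np
from scipy.optimize import least_squares
P=np.array([(-215.9,96.2),(-136.8,231.4),(-101.6,237.5),(-77.5,235.1),(-66.2,232.1),(-56.7,229.05)])
r=least_squares(lambda q:np.hypot(P[:,0]-q[0],P[:,1]-q[1])-q[2],[-97,114,119]);cy,cz,R=r.x;print(r.x,r.fun)
a=np.arctan2(P[:,1]-cz,P[:,0]-cy);a0=a[-1];a1=a[0]%(2*np.pi);print(a1-a0)
t=np.linspace(a0,a1,23);q=np.c_[cy+R*np.cos(t),cz+R*np.sin(t)]
for d in np.diff(q,axis=0).round(1).tolist():print(d,end=' ')
```

```text
[-100.26032163  119.37800609  117.93342609] [ 0.00619906 -0.10272035  0.19616455  0.00559254 -0.1779446   0.07270879]
2.1466874596299323
[-10.9, 3.7] [-11.2, 2.6] [-11.4, 1.5] [-11.5, 0.4] [-11.5, -0.7] [-11.4, -1.8] [-11.1, -2.9] [-10.8, -4.0] [-10.4, -5.0] [-9.8, -6.0] [-9.2, -6.9] [-8.5, -7.8] [-7.7, -8.6] [-6.8, -9.3] [-5.9, -9.9] [-4.9, -10.4] [-3.8, -10.8] [-2.7, -11.2] [-1.6, -11.4] [-0.5, -11.5] [0.6, -11.5] [1.7, -11.4]
```

Emit:
arm_command(rows=[0.3, -10.9, 3.7, 0, 5, 0.3, -11.2, 2.6, 0, 5, 0.3, -11.4, 1.5, 0, 5, 0.3, -11.5, 0.4, 0, 5, 0.3, -11.5, -0.7, 0, 5])

```text
clock: 47.68
eef_pos: [457.4, -114.0, 236.7]
eef_rot: [-3.141, 0.0, -3.106]
wrist_force: [0.5, -0.0, 0.8]
finger_gap: 11.7
```

Emit:
arm_command(rows=[0.3, -11.4, -1.8, 0, 5, 0.3, -11.1, -2.9, 0, 5, 0.3, -10.8, -4, 0, 5, 0.3, -10.4, -5, 0, 5, 0, 0, 0, 0, 5])

```text
clock: 48.3
eef_pos: [458.4, -157.6, 222.5]
eef_rot: [-3.141, -0.0, -3.107]
wrist_force: [0.2, -2.5, -0.6]
finger_gap: 11.1
```

Emit:
arm_command(rows=[0.3, -9.8, -6, 0, 5, 0.3, -9.2, -6.9, 0, 5, 0.3, -8.5, -7.8, 0, 5, 0.3, -7.7, -8.6, 0, 5, 0, 0, 0, 0, 5])

```text
clock: 48.92
eef_pos: [459.6, -192.6, 192.9]
eef_rot: [3.141, -0.001, -3.107]
wrist_force: [-0.3, -0.6, -1.3]
finger_gap: 11.7
```

Forces are small; continuing down.

Emit:
arm_command(rows=[0.3, -6.8, -9.3, 0, 5, 0.3, -5.9, -9.9, 0, 5, 0.3, -4.9, -10.4, 0, 5, 0.3, -3.8, -10.8, 0, 5, 0.3, -2.7, -11.2, 0, 5])

```text
clock: 49.55
eef_pos: [460.7, -215.9, 140.9]
eef_rot: [3.14, -0.001, -3.106]
wrist_force: [-5.2, 6.4, -1.8]
finger_gap: 11.5
```

Emit:
arm_command(rows=[0.2, -1.6, -11.4, 0, 5, 0.2, -0.5, -11.5, 0, 5, 0, 0.6, -9, 0, 5, 0, 1, -5, 0, 5, 0, 0, 0, 0, 5])

```text
clock: 50.18
eef_pos: [462.0, -216.0, 105.1]
eef_rot: [3.141, 0.001, -3.106]
wrist_force: [-1.8, 7.4, 3.2]
finger_gap: 11.3
```

Emit:
arm_command(rows=[0, 0.5, -3, 0, 5, 0, 0.4, -3, 0, 5, 0, 0, 0, 0, 5])

```text
clock: 50.55
eef_pos: [463.5, -216.0, 101.1]
eef_rot: [-3.14, 0.005, -3.106]
wrist_force: [0.1, 6.6, 17.1]
finger_gap: 11.3
```

Emit:
arm_command(rows=[0, 0, 2, 0, 5, 0, 0, 0, 0, 16, 0, 0, 0, 0, 34, 0, 0, 0, 0, 34, 0, 0, 20, 0, 34])

```text
clock: 51.18
eef_pos: [460.9, -215.5, 120.2]
eef_rot: [3.14, -0.002, -3.106]
wrist_force: [-0.5, -0.2, 0.4]
finger_gap: 33.9
```

Emit:
arm_command(rows=[0, 0, 50, 0, 34, 0, 0, 60, 0, 34, 0, 0, 60, 0, 34, -10, -40, 30, 0, 34, -20, -50, 0, 0, 34])

```text
clock: 51.8
eef_pos: [432.0, -306.7, 323.8]
eef_rot: [-3.139, 0.003, -3.104]
wrist_force: [0.3, -0.3, 0.0]
finger_gap: 34.1
```

Emit:
arm_command(rows=[-40, -50, 0, 0, 34, -40, -50, 0, 0, 34, -40, -50, 0, 0, 34, 0, 0, 0, 0, 34, 0, 0, 0, 0, 34])

```text
clock: 52.42
eef_pos: [333.0, -439.4, 320.6]
eef_rot: [-3.133, -0.013, -3.139]
wrist_force: [-0.2, -0.0, 0.1]
finger_gap: 34.2
```

Run:
```python
from h import *
from tl import cups
s=manip.read_state();print(s['eef_pos'],s['wrist_force'])
c=shot('top','t14'); W=pts(c); z=W[...,2]; cups(c,15)
H,S,V=cv2.split(cv2.cvtColor(c['image'],cv2.COLOR_BGR2HSV))
m=(H>100)&(H<130)&(S>90)&(abs(W[...,0]-459)<60)&(abs(W[...,1]+138)<60)
print('collar z',np.percentile(W[m][:,2],[10,50,90]),W[m].mean(0))
m=(abs(W[...,0]-462)<40)&(W[...,1]<-200)&(W[...,1]>-235)&(z>85); print('bar',W[m].mean(0),np.percentile(W[m][:,2],[10,50,90]))
m=(abs(W[...,0]-424)<60)&(abs(W[...,1]+318)<60)&(z>98)&(z<112); print('puller',W[m].mean(0),cv2.minAreaRect(W[m][:,:2].astype(np.float32)))
d=shot('side','s14')
cv2.imwrite('pics/fin.png',np.hstack([cv2.resize(c['image'][170:320,130:450],(480,225)),cv2.resize(d['image'][130:400,200:430],(300,352))[:225]]) if 0 else np.vstack([cv2.resize(c['image'][170:320,130:450],(640,300)),cv2.resize(d['image'][120:400,160:460],(640,300))]))
```

```text
[ 332.98692276 -439.40882765  320.58579807] [-0.18682249 -0.01668906  0.13528399]
green [167, 219, 13, 12, 123] mean [548. 348.  15.] bbox mid [547.8 347.2] [33.1 36.1] z 16.6
red [155, 245, 9, 16, 65] mean [464.2 385.1  15. ] bbox mid [464.2 384.3] [44.  24.3] z 6.4
collar z [116.55581776 121.55460079 124.39673538] [ 465.36840836 -138.07457407  120.23868418]
bar [ 459.98540977 -212.61755566  109.36537527] [105.91415725 109.70612092 112.43486759]
puller [ 424.73597616 -318.19521979  105.71570056] ((424.349609375, -319.0591125488281), (17.740304946899414, 89.13493347167969), 79.86966705322266)
```

View pics/fin.png

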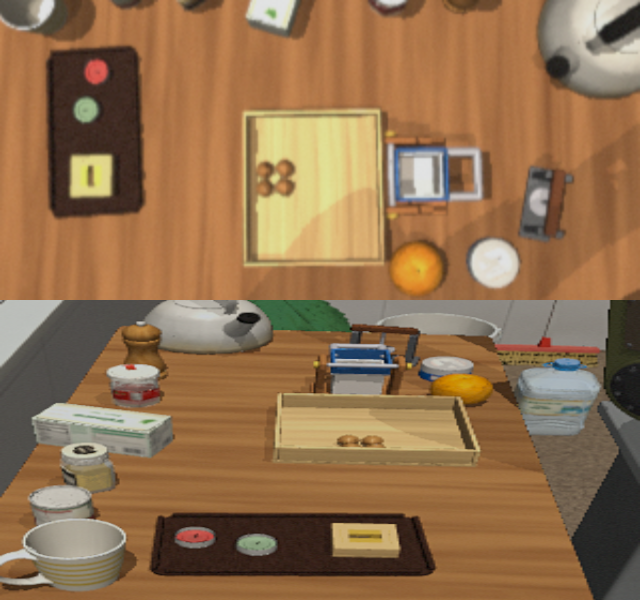

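```bash
python3 -c "
from h import *
print(manip.sign_off())"
```

```text
the job is handed in; nothing more can be done
None
```

The job is done and was handed in after about 52 s on the robot's clock, with the gripper clear of everything.

- **Stopper and puller:** I screwed the puller in (about 84° clockwise), drew the stopper out and set it upright on the dark tray. I then unscrewed the puller and hung it back on the rest. The last picture shows its bar within about 1 mm of where it started.
- **Tealights:** Two were present, and both stand upright on the dark tray. The green one was found about 40 mm from where I had put it, up against the rim but still in the tray, probably the knock you warned of. I moved it back toward the middle before tipping.
- **Walnuts:** I raised the canister by its handle past 2.0 rad (a later fit of the path put it near 2.14, just under the 2.15 limit). All four walnuts are in the nut tray and the canister looks empty.
- **Canister:** It is back upright, with its collar measured at 121.6 mm against the 122 mm expected.

Two things were not perfectly smooth. While raising the canister, the wrist force reached about 23 N because my path was a few millimetres too tight, and I corrected it on the way. Lowering ended at about 17 N on the stop, just before I let go.

No final check failed or disagreed. I did not measure the bystanders' positions again, but nothing in the last picture looks disturbed.

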